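# Tip the sorting board: round test bars roll off, flat plates stay

## Task

Without touching the two round test bars, press the tab of the sorting board down gently, just far enough that both bars roll off into the catch tray while the two flat plates stay on the board; never tip it on to its end stop. Then let the board come back level and lay both plates flat in the grey bin. Leave the bottle, the reference block and the spanner alone.

Things in the scene. Friction and masses are not known exactly. Their poses are not given: they have to be found in the camera images.
- rig: the fixed white sorting stand; origin on the work surface under the middle of the tipping board, z up, its y axis pointing to the board's downhill side, where the catch tray is. The board turns about a level axis along the rig's x, at rig y = 0, z = 85 mm
- board_mid (a point): middle of the top of the aluminium tipping board (90 mm up when level): 250 mm along rig x, 240 mm along rig y, 10 mm thick. Rails 6 mm high on its x edges, 10 mm on its uphill -y edge; downhill edge open. At x = -85 and +85 mm a pair of 1.5 mm high strips, 22 mm apart about y = -40 mm, cradles a bar, so bars roll only once it is clearly tipped
- tray_mid (a point): middle of the floor (10 mm up) of the catch tray below the board's downhill edge, fixed to the stand: inside 258 mm along rig x, 165 mm along rig y (rig y = 134 to 299 mm), a ramp on the board's side, walls 30 mm high (board side), 50 mm (ends), 55 mm (far side)
- board (a joint): tilt of the board in rad: 0 level (where a spring holds it against a stop), growing as the downhill (+y) edge goes down, hard end stop at 0.60. The spring returns it to level when let go; about 7 N on the tab starts it, about 17 N holds 0.43 rad
- tab_top (a point): middle of the black rubber patch on top of the pressing tab, a 50 mm wide, 10 mm thick tongue that sticks out of the board's -x edge (rig x = -125 to -191 mm) near its downhill end, level with the board's top; moves with the board. Press it down to tip the board; free beneath down to the table
- bar_thick_center (a point): centre of the thicker necked round steel tensile bar, lying on its side: two round heads 48 mm in diameter, waist between, 66 mm long along its own x. Starts with x along the rig's x in one of the board's two cradles (thick and thin change places). Rolls off when tipped; not to be touched by the robot
- bar_thin_center (a point): centre of the thinner necked round steel tensile bar, lying on its side: two round heads 36 mm in diameter, waist between, 66 mm long along its own x. Starts with x along the rig's x in one of the board's two cradles (thick and thin change places). Rolls off when tipped; not to be touched by the robot
- plate_a_center (a point): centre (half-way up, 6 mm above its underside) of one of two equal flat steel test plates, 50 mm along its x, 90 mm along its y, 12 mm thick, about 0.4 kg; starts flat on the board's plain middle, its y roughly along the rig's y. Slides if the board is tipped too steeply (friction varies)
- plate_b_center (a point): centre (half-way up, 6 mm above its underside) of one of two equal flat steel test plates, 50 mm along its x, 90 mm along its y, 12 mm thick, about 0.4 kg; starts flat on the board's plain middle, its y roughly along the rig's y. Slides if the board is tipped too steeply (friction varies)
- bin: fixed grey open plastic bin for the plates, 260 mm (its x) by 150 mm (its y), 35 mm high, walls and floor 5 mm; origin at the centre of its underside
- solvent: bystander: white plastic bottle, 60 mm diameter, 150 mm high; origin under its centre
- ref_block: bystander: round steel reference block, 64 mm diameter, 16 mm high; origin under its centre
- spanner: bystander: steel spanner 160 mm long lying along its x; origin under its middle
Mind the look-alikes: they are no part of the job. Leave any yellow look-alike of the part that bears plate_a_center alone. What is shaped like the part that bears plate_b_center but orange is not meant.

How it is judged:
By the outcome, as a careful person would: the job done as asked, in the order asked, and still so for the second after the job is handed in, with the robot touching nothing.
It also fails if it takes over 72 s, if anything falls off the work surface, if the arm or the gripper's body presses on something with over 40 N, if the wrist force passes 120 N, or if a joint passes its speed limit or range.

## Robot

A 6-joint arm with a two-finger parallel gripper is mounted at the origin on the work surface. World frame = base frame: x ahead of the robot, y to its left, z up, the work surface at z = 0. Lengths are in m, angles in rad, forces in N, time in s.
With the tool pointing down it reaches from about 0.275 to 1 m from the base axis. Payload 8.4 kg.
Tool frame: the origin (TCP) lies on the centre line of the jaws, within the pads' length; the fingertips stand 17 mm ahead of it and the grasp point (between the pads) lies 2 mm behind it (bot.tcp_to_tips is the y of the fingertips in the tool frame, in m); y points along the fingers, z is the direction in which the jaws open and shut, and the axes are right-handed (so a half turn about y gives the same grasp; the last joint's range is limited). The gripper opens to 85 mm and grips with 20 to 120 N. Pads are 22 mm wide; open, the fingers measure 114 mm over their backs; the gripper's body (76 mm by 85 mm) begins 54 mm behind the grasp point. The pads swing forward as they close: fully open they stand 13 mm farther back than shut.
Start: joints at [1.292, 0.353, 1.633, -0, 1.155, -0.002], TCP at [0.171, 0.601, 0.248] pointing down, gripper open.
Joint ranges: [-2.63, 2.63], [-0.92, 2.1], [0.06, 2.66], [-1.3, 4.44], [0, 2.69], [-3.02, 3.02]. Speed limits (rad/s): [2.22, 2.22, 2.79, 3.14, 3.14, 3.14].

## Interface

Orientations are given as a unit quaternion [x, y, z, w].
In Python, from workcell import bot, hand, kinematics, get_obs, vision, hand_in gives the robot as it stands. The module is installed in compiled form; this text tells all that it offers. Calls block until the motion is done:
- bot.reach(position, orientation): joint-space move of the TCP to a pose.
- bot.servo_line(position, ori=None, velocity=0.15): straight line of the TCP; ori=None keeps the orientation; velocity is the mean speed in m/s.
- bot.goto_joints(angles): joint-space move.
- hand.move_gripper(opening, strength=None): finger opening in m; strength is the grip in N (None keeps the last); returns when the fingers have stopped.
- bot.dwell(seconds).
- kinematics.solve_ik(position, orientation): joint angles nearest the present ones, or None.
- get_obs(): the state.
- vision.read_camera(name): name is "side" or "top" or "wrist"; returns a dict with "frame" (384x512x3 uint8, red, green, blue), "intrinsics" (3x3 intrinsics, pixels), "dist" ([k1, k2, p1, p2, k3] as OpenCV has them; the pictures are not rectified), "view" (4x4, takes a point from world to camera coordinates). Camera axes: x right, y down, z forward; pixel columns grow to the right and rows downward; lengths in m; the calibration is good to about 2 mm. A picture is of the moment at which its call begins. There is no depth.
A pose or a line that the arm cannot do raises bot.IKError and nothing moves.
- hand_in(): hands the job in, once; it reports no verdict.
The state is a dict: "time_s": time; "joint_pos": joint angles; "joint_vel": joint speeds; "joint_efforts": joint torques, N m; "position": TCP position; "orientation": TCP orientation; "wrist_force": force on the tool from outside, world axes, zero at the start; "ft_torque": the same for the moment, N m; "gripper_width": finger opening in m.
Only numpy, scipy, OpenCV 4.12 (cv2) and the standard library are available. Lean on these libraries where they do the work, as an engineer would, in place of code of your own. Each camera call takes 0.05 s, during which the arm holds its last target.

## Working session

There is one attempt and no reset: what is moved stays moved. The work goes in short steps, each a Python script; the robot and the scene stay as the last script left them, time stands still between calls to the robot, and variables do not carry over. Pictures are saved under pics/ and viewed, and the job is handed in when it is done.

```bash
mkdir -p pics; ls
python3 - <<'E'
from workcell import bot, hand, kinematics, get_obs, vision
import cv2,pickle
d={}
for n in ["side","top","wrist"]:
    c=vision.read_camera(n); d[n]=c
    cv2.imwrite(f"pics/{n}0.png",cv2.cvtColor(c["frame"],cv2.COLOR_RGB2BGR))
    print(n,c["intrinsics"].tolist(),c["dist"],c["view"].round(3).tolist())
pickle.dump(d,open("d0.pkl","wb"))
o=get_obs();print(o, bot.tcp_to_tips)
E
```

```text
pics
side [[394.9326500299102, 0.0, 254.1827226824316], [0.0, 394.9326500299102, 186.53758463984624], [0.0, 0.0, 1.0]] [-0.13519958  0.          0.          0.          0.        ] [[0.961, -0.277, 0.016, -0.535], [-0.168, -0.626, -0.762, 0.172], [0.221, 0.729, -0.648, 0.866], [0.0, 0.0, 0.0, 1.0]]
top [[405.0502422379556, 0.0, 251.45912230294823], [0.0, 405.0502422379556, 187.40046594622217], [0.0, 0.0, 1.0]] [-0.12420302  0.          0.          0.          0.        ] [[-0.011, -1.0, 0.026, 0.012], [-0.998, 0.009, -0.062, 0.528], [0.062, -0.026, -0.998, 1.051], [0.0, 0.0, 0.0, 1.0]]
wrist [[320.7447040758984, 0.0, 253.2405364431991], [0.0, 320.7447040758984, 190.92510637661437], [0.0, 0.0, 1.0]] [-0.07975929  0.          0.          0.          0.        ] [[0.273, 0.962, -0.001, -0.624], [0.919, -0.261, 0.294, -0.038], [0.282, -0.082, -0.956, 0.38], [0.0, 0.0, 0.0, 1.0]]
{'time_s': 0.15, 'joint_pos': array([ 1.29156281e+00,  3.53507889e-01,  1.63396287e+00, -1.96235583e-05,
        1.15523493e+00, -2.41066425e-03]), 'joint_vel': array([-0.00095527, -0.00042816, -0.00155247, -0.00141697,  0.00095758,
        0.00110602]), 'joint_efforts': array([ 4.58612285e-04, -6.05631351e+01, -3.42337561e+01,  1.19072247e-04,
        6.11719151e-03,  1.65766942e-06]), 'position': array([0.17072632, 0.6008576 , 0.24772256]), 'orientation': array([ 0.7007351 , -0.09760561,  0.09750771, -0.69995408]), 'wrist_force': array([-0.72576608,  0.18108822,  1.07995445]), 'ft_torque': array([-0.03791234, -0.0051141 , -0.00119127]), 'gripper_width': 0.08532874208799304} 0.017
```

View pics/top0.png

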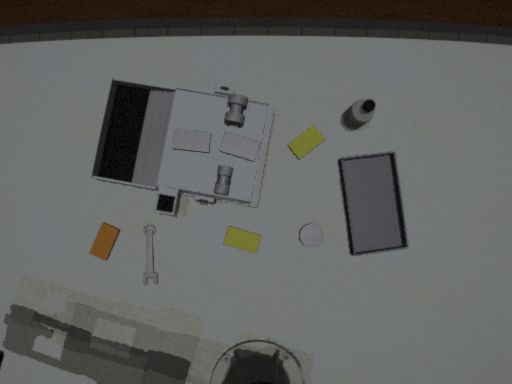

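View pics/side0.png

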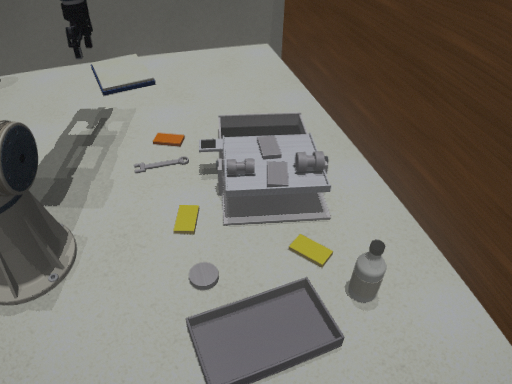

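View pics/wrist0.png

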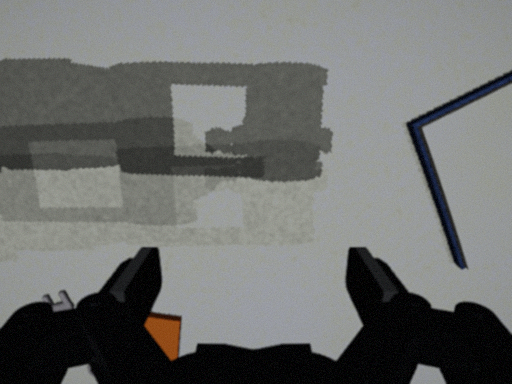

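The top view shows the two grey plates on the board at about (192,140) and (239,147). The thick bar is at (236,109), the thin bar at (223,180), the tab patch at (167,203) and the bin at (373,204). The plate look-alikes are yellow at (307,142) and (242,239) and orange at (105,241). They lie on the table and are the wrong colour, so they are out. Next I'll enlarge the board to confirm this and measure.

```bash
cat > h.py <<'E'
import numpy as np, cv2
def ray(c,uv):
    uv=np.asarray(uv,float).reshape(-1,1,2)
    n=cv2.undistortPoints(uv,c["intrinsics"],c["dist"]).reshape(-1,2)
    R=c["view"][:3,:3];t=c["view"][:3,3]
    d=np.c_[n,np.ones(len(n))]@R
    return -R.T@t,d
def plane(c,uv,z):
    o,d=ray(c,uv); return o+d*((z-o[2])/d[:,2])[:,None]
def proj(c,P):
    R=c["view"][:3,:3];t=c["view"][:3,3]
    return cv2.projectPoints(np.asarray(P,float).reshape(-1,1,3),cv2.Rodrigues(R)[0],t,c["intrinsics"],c["dist"])[0].reshape(-1,2)
def save(fr,name,box=None,s=1):
    f=cv2.cvtColor(fr,cv2.COLOR_RGB2BGR)
    if box: x0,y0,x1,y1=box; f=f[y0:y1,x0:x1]
    f=cv2.resize(f,None,fx=s,fy=s,interpolation=cv2.INTER_CUBIC); cv2.imwrite(name,f)
E
python3 - <<'E'
from h import *;import pickle
d=pickle.load(open("d0.pkl","rb"))
fr=np.clip(d["top"]["frame"].astype(float)*1.5,0,255).astype(np.uint8)
save(fr,"pics/topc.png",(85,70,285,220),4)
save(d["side"]["frame"],"pics/sidec.png",(190,100,340,230),5)
E
```

```text
(no output)
```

View pics/topc.png

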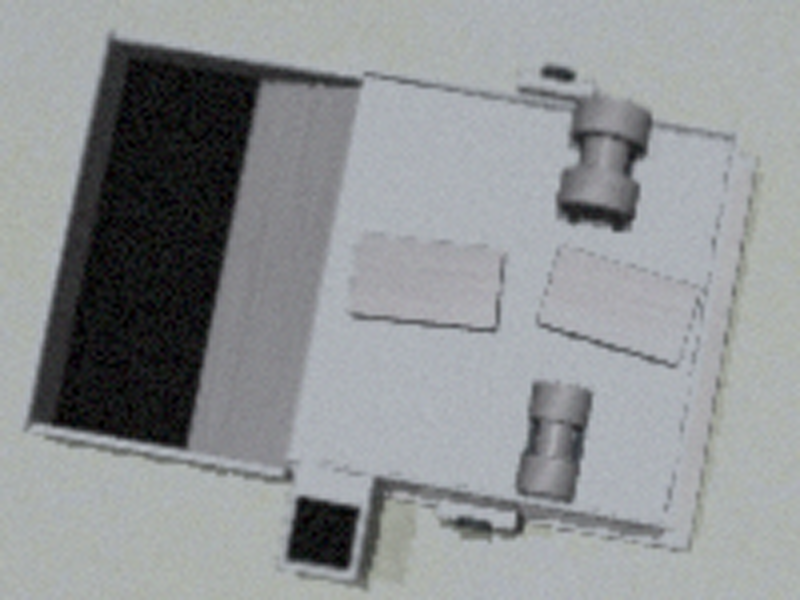

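View pics/sidec.png

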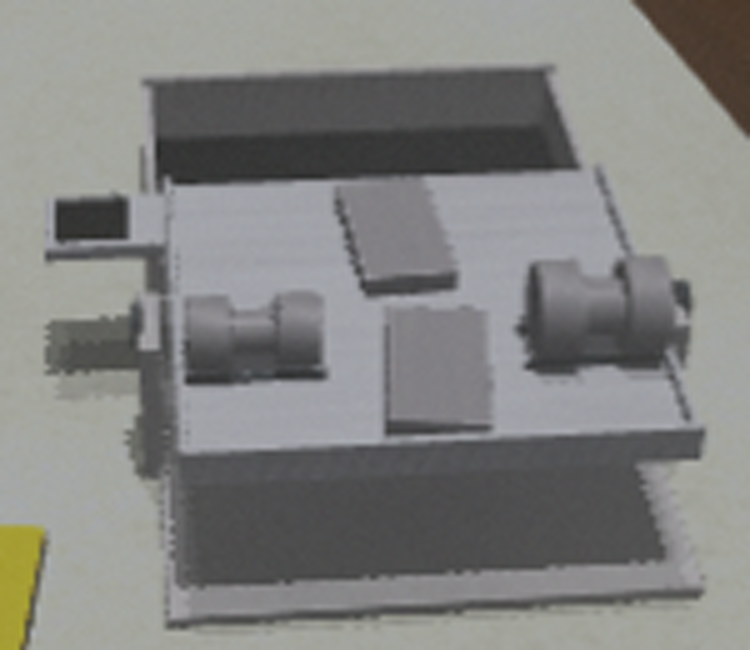

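```bash
cat > meas.py <<'E'
from h import *
def quad(mask,area=(60,4000)):
    out=[]
    for k in cv2.findContours(mask.astype(np.uint8),cv2.RETR_EXTERNAL,cv2.CHAIN_APPROX_NONE)[0]:
        if area[0]<cv2.contourArea(k)<area[1]: out.append((cv2.contourArea(k),k))
    return out
E
python3 - <<'E'
from meas import *;import pickle
d=pickle.load(open("d0.pkl","rb"));c=d["top"]
def o(L): return [((u+.5)/4-.5+85,(v+.5)/4-.5+70) for u,v in L]
B=plane(c,o([(365,73),(733,137),(663,530),(293,463)]),.092)
print("board corners",B.round(4).tolist(),[np.linalg.norm(B[i]-B[i-1]).round(4) for i in range(4)])
for n,L in (("p1",[(359,233),(503,252),(495,326),(352,314)]),("p2",[(565,245),(703,290),(678,363),(540,323)])):
    P=plane(c,o(L),.102);print(n,P.mean(0).round(4),[np.linalg.norm(P[i]-P[i-1]).round(4) for i in range(4)])
P=plane(c,o([(299,496),(360,503),(350,568),(290,560)]),.09);print("tab",P.mean(0).round(4))
fr=c["frame"].astype(int); f=cv2.GaussianBlur(c["frame"],(3,3),0).astype(int)
print("plate rgb",f[140,192],f[147,239],"board",f[160,192],f[115,200],"tray",f[140,150])
m=(f[...,0]-f[...,2]>1)&(f.sum(2)>240)
m[:, :172]=0;m[:,275:]=0;m[:85]=0;m[205:]=0
for a,k in quad(m): 
    r=cv2.minAreaRect(k);P=plane(c,cv2.boxPoints(r),.102);print(a,r[0],P.mean(0).round(4),[np.linalg.norm(P[i]-P[i-1]).round(4) for i in range(2)])
cv2.imwrite("pics/m.png",m*255)
dk=f.sum(2)<60
for a,k in quad(dk): 
    r=cv2.minAreaRect(k);print("dark",a,r,plane(c,[r[0]],.09).round(4))
# side rays for tab and plates: triangulate
s=d["side"]
def so(L): return [((u+.5)/5-.5+190,(v+.5)/5-.5+100) for u,v in L]
def tri(a,b):
    o1,d1=ray(c,a);o2,d2=ray(s,b);d1=d1[0]/np.linalg.norm(d1);d2=d2[0]/np.linalg.norm(d2)
    t=np.linalg.lstsq(np.c_[d1,-d2],o2-o1,rcond=None)[0];p,q=o1+d1*t[0],o2+d2*t[1];return ((p+q)/2).round(4),np.linalg.norm(p-q).round(4)
tt=so([(54,199),(127,197),(130,240),(54,240)]);print("tab tri",tri(o([(325,531)]),[np.mean(tt,0)]), plane(s,tt,.09).mean(0))
bb=so([(385,308),(488,308),(493,428),(388,428)])
print("p2 side",plane(s,so([(385,308),(486,308),(493,425),(388,425)]),.102).mean(0), "p1 side",plane(s,so([(336,185),(428,180),(456,272),(366,282)]),.102).mean(0))
# bin
b=[(340,158),(393,152),(407,247),(351,255)]
P=plane(c,b,.035);print("bin",P.round(4).tolist(),P.mean(0),[np.linalg.norm(P[i]-P[i-1]).round(4) for i in range(4)])
E
```

```text
board corners [[0.7747, 0.1953, 0.092], [0.7318, -0.0346, 0.092], [0.4873, 0.0117, 0.092], [0.5304, 0.238, 0.092]] [np.float64(0.2481), np.float64(0.2339), np.float64(0.2488), np.float64(0.2304)]
p1 [0.6403 0.1544 0.102 ] [np.float64(0.0503), np.float64(0.0893), np.float64(0.0459), np.float64(0.0877)]
p2 [0.6244 0.0358 0.102 ] [np.float64(0.0505), np.float64(0.0888), np.float64(0.0476), np.float64(0.0875)]
tab [0.4882 0.2187 0.09  ]
plate rgb [110 110 114] [115 115 119] board [116 119 123] [116 119 123] tray [88 88 90]
63.5 (184.0, 199.5) [0.4949 0.1723 0.102 ] [np.float64(0.0218), np.float64(0.0194)]
73.5 (270.1944885253906, 147.88165283203125) [ 0.6198 -0.0381  0.102 ] [np.float64(0.0144), np.float64(0.1733)]
dark 146.5 ((165.1216278076172, 202.77027893066406), (12.987520217895508, 12.987520217895508), 9.462322235107422) [[0.4876 0.2204 0.09  ]]
dark 2879.0 ((123.21154022216797, 131.94229125976562), (32.555274963378906, 93.5473861694336), 11.309932708740234) [[0.6648 0.3267 0.09  ]]
tab tri (array([0.4879, 0.2179, 0.094 ]), np.float64(0.0012)) [0.48829843 0.22411302 0.09      ]
p2 side [0.62543085 0.03838235 0.102     ] p1 side [0.64151424 0.15577962 0.102     ]
bin [[0.6023, -0.2269, 0.035], [0.6182, -0.3721, 0.035], [0.365, -0.4033, 0.035], [0.3479, -0.2506, 0.035]] [ 0.48335101 -0.31320659  0.035     ] [np.float64(0.2555), np.float64(0.1461), np.float64(0.2551), np.float64(0.1536)][ WARN:0@0.108] global loadsave.cpp:1063 imwrite_ Unsupported depth image for selected encoder is fallbacked to CV_8U.
```

View pics/m.png

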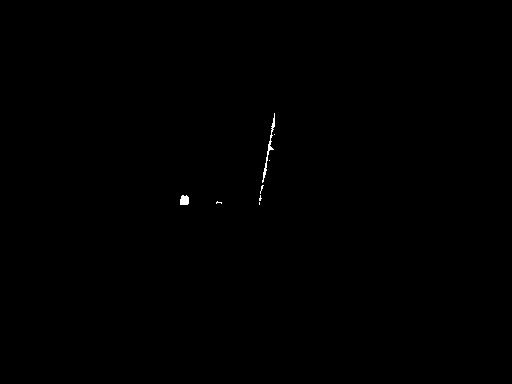

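The crop confirms that the two grey plates on the board, at (192,140) and (239,147), are the targets. Sizes check out (about 48×88 mm), and the top and side views agree to about 2 mm. Next I'll move above the tab with the gripper shut.

```bash
cat >> h.py <<'E'
from scipy.spatial.transform import Rotation as Rot
RIG=np.array([0.631,0.102]); YAW=np.deg2rad(-10.4)
X=np.array([np.cos(YAW),np.sin(YAW),0]); Y=np.array([-np.sin(YAW),np.cos(YAW),0])
TAB=np.array([0.488,0.2185,0.090])
def down(jaw):  # jaw: world angle of the jaw axis
    z=np.array([np.cos(jaw),np.sin(jaw),0]);y=np.array([0,0,-1.]);return np.c_[np.cross(y,z),y,z]
def best(pos,jaw,kin,cur):
    r=[]
    for a in (jaw,jaw+np.pi):
        q=Rot.from_matrix(down(a)).as_quat();s=kin.solve_ik(list(pos),list(q))
        if s is not None: r.append((np.abs(np.asarray(s)-cur).max(),a,q,s))
    return min(r,key=lambda t:t[0])
E
python3 - <<'E'
from h import *
from workcell import bot, hand, kinematics, get_obs, vision
c0=get_obs()
hand.move_gripper(0.0,40)
p=TAB+[0,0,.017+.06]
b=best(p,YAW+np.pi/2,kinematics,c0["joint_pos"]);print(b)
bot.reach(list(p),list(b[2]))
o=get_obs();print(o["time_s"],o["position"],o["orientation"],o["gripper_width"],o["wrist_force"])
for n in ("side","top"):
    save(vision.read_camera(n)["frame"],f"pics/{n}1.png")
E
```

```text
(np.float64(0.9686989872123266), np.float64(1.3892820845874863), array([ 0.70419661, -0.06408691,  0.06408691, -0.70419661]), array([ 4.18172433e-01,  3.10043850e-01,  1.90129693e+00, -4.44089210e-16,
        9.30251869e-01, -9.71109651e-01]))
2.7417 [0.48796619 0.21928078 0.1671729 ] [-0.7040917   0.06374122 -0.06393997  0.70434623] 1.5678938575023255e-05 [ 0.19495928 -0.62825074 -1.35485415]
```

```bash
python3 -c "
import cv2
a=cv2.imread('pics/side1.png')[60:240,150:350];b=cv2.imread('pics/top1.png')[60:240,85:285]
cv2.imwrite('pics/st1.png',cv2.resize(cv2.hconcat([a,b]),None,fx=2,fy=2,interpolation=2))"
```

```text
(no output)
```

View pics/st1.png

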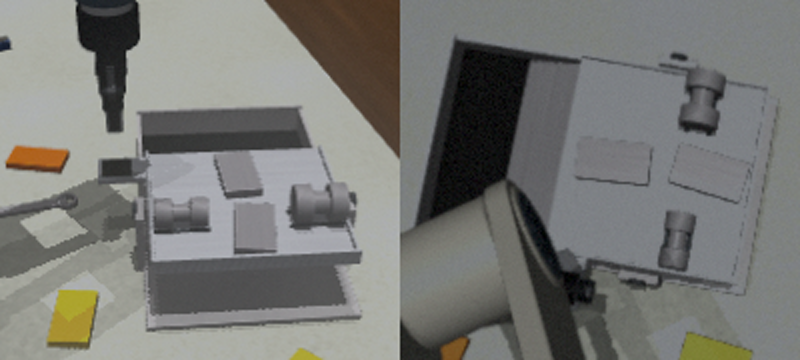

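The side view shows the shut fingertips at (207,125) directly above the black patch at (209,144). Both bars are still cradled in view. Next is the guarded touch.

Run:
```python
from h import *
from workcell import bot, hand, kinematics, get_obs, vision
q=best(TAB+[0,0,.077],YAW+np.pi/2,kinematics,get_obs()["joint_pos"])[2]
bot.servo_line(list(TAB+[0,0,.017+.006]),list(q),velocity=0.08)
f0=get_obs()["wrist_force"]
print(f0)
for k in range(12):
    z=.017+.006-.001*(k+1)
    bot.servo_line(list(TAB+[0,0,z]),velocity=0.02)
    o=get_obs();F=(o["wrist_force"]-f0);print(round(z-.017,4),o["position"].round(4),F.round(1))
    if F[2]>2.5: break
print(o["time_s"])
```

```text
[ 0.77297454 -0.23875674  0.86514711]
0.005 [0.4882 0.2186 0.1124] [-1.5 -0.6 -1.1]
0.004 [0.488  0.2185 0.111 ] [ 0.6  0.  -0.6]
0.003 [0.4879 0.2185 0.1099] [-1.7  0.1 -0.9]
0.002 [0.488  0.2185 0.1089] [-0.6  0.3 -1.8]
0.001 [0.4879 0.2185 0.1079] [-0.7 -0.5 -1.2]
0.0 [0.4881 0.2186 0.1071] [-1.  -0.2  0.9]
-0.001 [0.4881 0.2186 0.1066] [-3.7 -0.5  9.6]
5.4167
```

```bash
cat >> h.py <<'E'
def tabpose(th,q0):
    c=np.array([*RIG,.085]);R=Rot.from_rotvec(-th*X)
    p=c+R.apply(TAB+[0,0,.0165]-c);return list(p),list((R*Rot.from_quat(q0)).as_quat())
Q0=Rot.from_matrix(down(YAW+np.pi/2)).as_quat()
E
python3 - <<'E'
from h import *
from workcell import bot, hand, kinematics, get_obs, vision
for th in (.08,.16,.24,.30):
    p,q=tabpose(th,Q0);bot.servo_line(p,q,velocity=0.025)
    o=get_obs();print(th,o["position"].round(4),(o["position"]-p).round(4),o["wrist_force"].round(1))
print(o["time_s"])
a=vision.read_camera("side")["frame"][60:240,150:350];b=vision.read_camera("top")["frame"][60:240,85:285]
save(np.hstack([a,b]),"pics/st2.png",None,2)
E
```

```text
0.08 [0.4884 0.2201 0.0998] [0.0002 0.0002 0.0005] [-2.6 -1.8  9.5]
0.16 [0.4886 0.221  0.0927] [0.0002 0.0002 0.0006] [-3.1 -0.5 11.3]
0.24 [0.4887 0.2213 0.0855] [0.0002 0.0003 0.0007] [-2.8 -0.3 12.4]
0.3 [0.4887 0.2212 0.0801] [0.0002 0.0003 0.0008] [-2.1  0.6 13.3]
7.0917
```

View pics/st2.png

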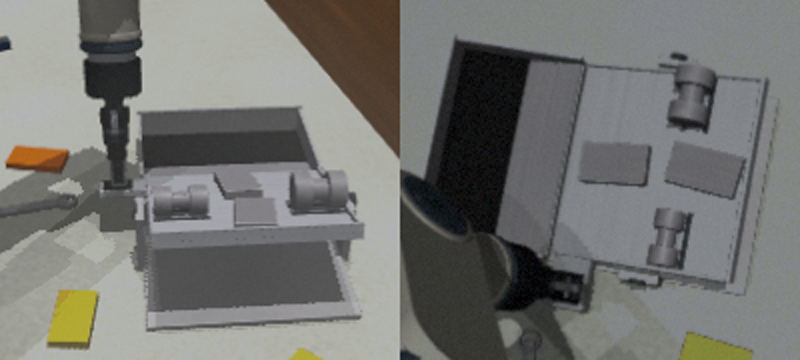

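The tilt is working: at 0.30 rad the force is 13 N. Both bars have rolled against their strips and the plates haven't moved. I'll go on in small increments.

```bash
cat > step.py <<'E'
from h import *
import sys
from workcell import bot, hand, kinematics, get_obs, vision
ths=[float(a) for a in sys.argv[2:]];T=[]
for th in ths:
    p,q=tabpose(th,Q0);bot.servo_line(p,q,velocity=0.01)
    bot.dwell(.15)
    o=get_obs();print(th,(o["position"]-p).round(4),o["wrist_force"].round(1))
    T.append(vision.read_camera("top")["frame"][75:215,170:285])
print(o["time_s"])
save(np.hstack(T),sys.argv[1],None,800/(115*len(T)) if len(T)>2 else 3)
E
python3 step.py pics/s3.png .33 .345 .36
```

```text
0.33 [0.0002 0.0004 0.0011] [-2.9  1.5 14.1]
0.345 [0.0002 0.0004 0.0011] [-3.4  2.5 14. ]
0.36 [0.0002 0.0005 0.0011] [-3.7  1.9 14.1]
8.7333
```

View pics/s3.png

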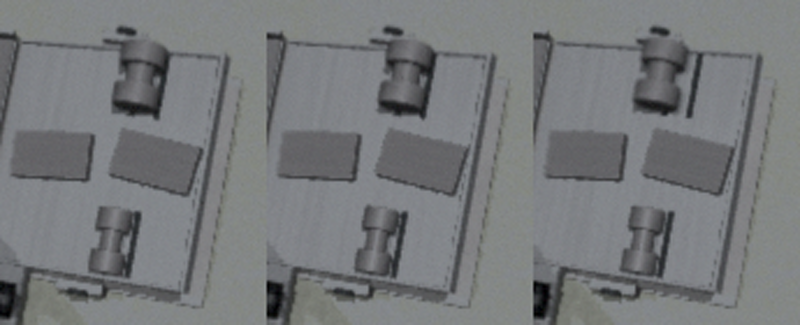

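In the third frame (0.36) the thick bar at (660,75) has crossed its strip, while the plates and the thin bar are still in place. I'll go on.

```bash
python3 step.py pics/s4.png .36 .37 .38 .39
```

```text
0.36 [0.0002 0.0004 0.0011] [-3.1  2.2 13.3]
0.37 [0.0002 0.0004 0.0011] [-3.   3.1 14.1]
0.38 [0.0002 0.0005 0.0011] [-3.8  3.1 14. ]
0.39 [0.0002 0.0005 0.0011] [-3.5  2.1 14. ]
10.5333
```

View pics/s4.png

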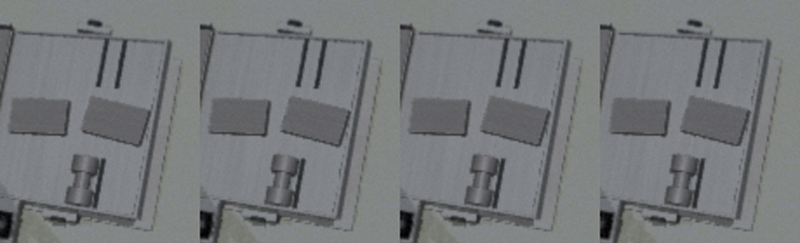

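The thick bar is off. The thin bar is still cradled at 0.39 and both plates are in place.

```bash
sed -i 's/dwell(.15)/dwell(.25)/' step.py; python3 step.py pics/s5.png .40 .41 .42
```

```text
0.4 [0.0002 0.0005 0.0012] [-2.7  2.7 13.8]
0.41 [0.0002 0.0005 0.0012] [-2.2  2.5 14.1]
0.42 [0.0003 0.0005 0.0012] [-2.6  1.8 14.3]
12.1833
```

View pics/s5.png

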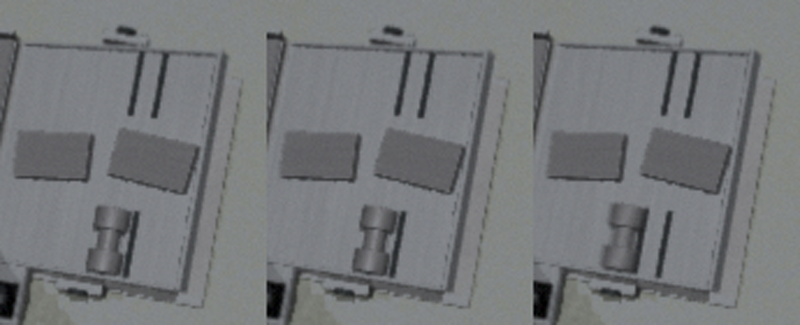

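At 0.42 the thin bar is leaving its cradle (third frame) and the plates haven't moved. I'll hold there briefly and look.

```bash
python3 step.py pics/s6.png .42 .42 .415
```

```text
0.42 [0.0002 0.0005 0.0012] [-2.7  2.8 14.9]
0.42 [0.0002 0.0005 0.0012] [-2.9  3.3 13.6]
0.415 [0.0003 0.0005 0.0012] [-2.1  3.2 13. ]
13.8333
```

View pics/s6.png

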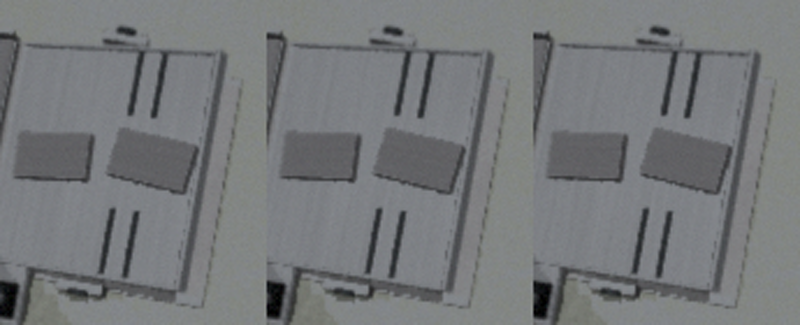

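Both bars are off and both plates are still on the board. Now I'll let the board back up gently, lift the hand clear and re-measure.

Run:
```python
from h import *
from workcell import bot, hand, kinematics, get_obs, vision
for th in (.28,.14,.0):
    p,q=tabpose(th,Q0);bot.servo_line(p,q,velocity=0.03)
bot.servo_line(list(TAB+[0,0,.13]),list(Q0),velocity=0.12)
# out of the top camera's view: toward the robot / bin side
s=best([.40,-.05,.30],YAW,kinematics,get_obs()["joint_pos"])
hand.move_gripper(0.085)
bot.reach([.40,-.05,.30],list(s[2]))
o=get_obs();print(o["time_s"],o["position"],o["joint_pos"].round(2))
c=vision.read_camera("top");import pickle;pickle.dump(c,open("d2.pkl","wb"))
save(np.clip(c["frame"]*1.4,0,255).astype(np.uint8),"pics/t7.png",(85,70,285,220),4)
save(vision.read_camera("side")["frame"],"pics/s7.png",(190,80,340,230),4)
```

```text
18.5917 [ 0.40035049 -0.04966188  0.29997167] [-0.13 -0.06  2.01  0.    1.2   0.05]
```

View pics/t7.png

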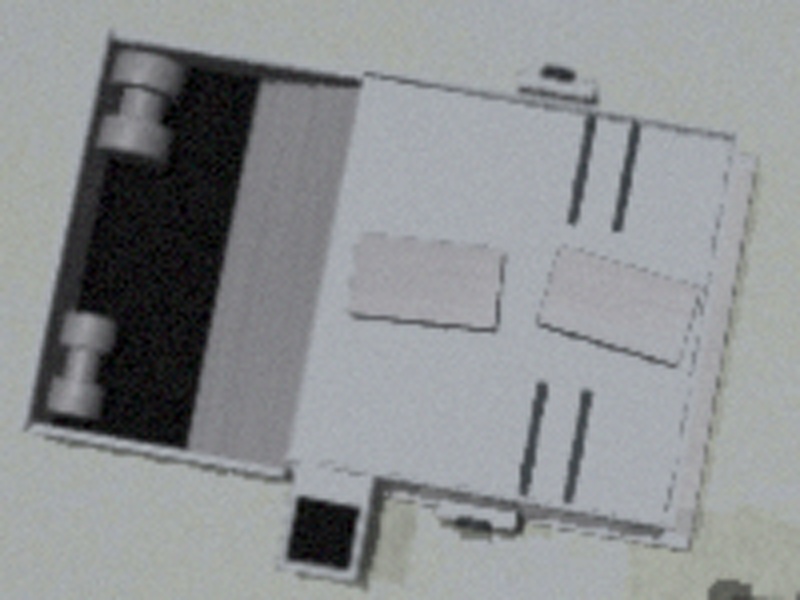

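View pics/s7.png

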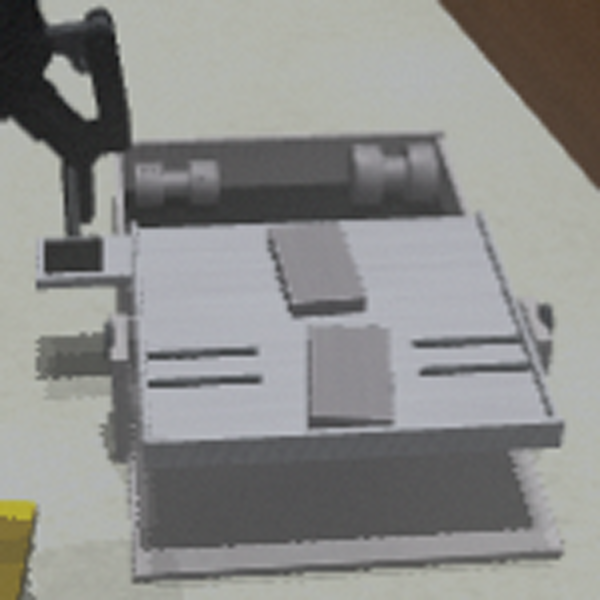

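Both bars lie in the tray, at (145,105) and (80,365) in the crop. The board is level and the plates haven't moved. I'll pick the uphill plate first.

```bash
cat > pick.py <<'E'
from h import *
from workcell import bot, hand, kinematics, get_obs, vision
def pick(xy,jaw,name):
    P=lambda z:[xy[0],xy[1],z]
    hand.move_gripper(.070,60)
    s=best(P(.18),jaw,kinematics,get_obs()["joint_pos"]);q=list(s[2])
    bot.reach(P(.18),q); f0=get_obs()["wrist_force"]
    a=vision.read_camera("wrist")["frame"]
    bot.servo_line(P(.115),velocity=.1);bot.servo_line(P(.107),velocity=.03)
    o=get_obs();print("down",o["position"].round(4),(o["wrist_force"]-f0).round(1))
    hand.move_gripper(.0,60)
    o=get_obs();print("grip",o["gripper_width"],(o["wrist_force"]-f0).round(1))
    bot.servo_line(P(.125),velocity=.05);bot.servo_line(P(.23),velocity=.2)
    o=get_obs();print("lift",o["gripper_width"],(o["wrist_force"]-f0).round(1),o["time_s"])
    save(np.hstack([a,vision.read_camera("wrist")["frame"]]),name,None,.78)
E
python3 - <<'E'
from pick import *
pick((.625,.037),np.deg2rad(-16.9),"pics/w8.png")
E
```

```text
down [0.6249 0.037  0.1069] [0.4 0.3 0.5]
grip 0.04784970073046051 [-1.2 -0.3  5.5]
lift 0.04812808844411276 [-0.5 -0.3 -4.1] 22.8167
```

View pics/w8.png

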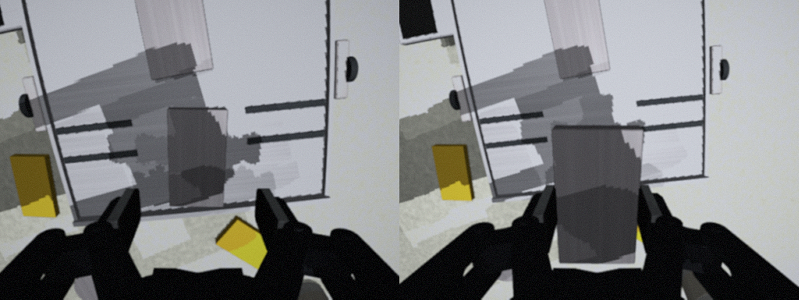

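The plate is held square: width is 48 mm and the extra weight is about 4 N. Next is the bin, far slot.

```bash
cat >> pick.py <<'E'
BIN=np.array([.483,-.313]);BY=np.deg2rad(6.2)
def place(off,name):
    xy=BIN+off*np.array([np.cos(BY),np.sin(BY)]);P=lambda z:[xy[0],xy[1],z]
    s=best(P(.23),BY,kinematics,get_obs()["joint_pos"])
    bot.reach(P(.23),list(s[2])); f0=get_obs()["wrist_force"]
    bot.servo_line(P(.07),velocity=.2);bot.servo_line(P(.030),velocity=.06)
    z=.030
    while z>.019:
        z-=.0015;bot.servo_line(P(z),velocity=.03);F=get_obs()["wrist_force"]-f0
        if F[2]>4: break
    print("set",round(z,4),F.round(1))
    hand.move_gripper(.064)
    bot.servo_line(P(.05),velocity=.06);bot.servo_line(P(.20),velocity=.2)
    print(get_obs()["time_s"])
    save(vision.read_camera("wrist")["frame"],name)
E
python3 - <<'E'
from pick import *
place(.06,"pics/w9.png")
E
```

```text
set 0.021 [-5.2  3.1 19. ]
29.2917
```

View pics/w9.png

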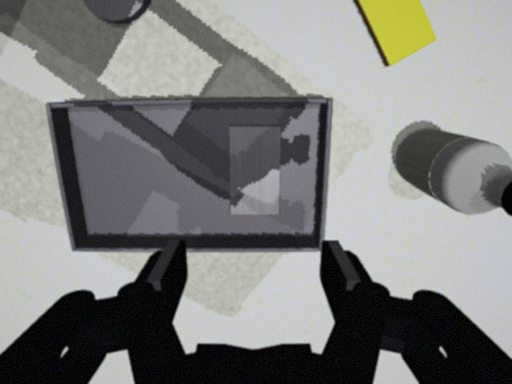

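The first plate lies flat in the bin at (255,170), with the left half free. Now the second plate.

Run:
```python
from pick import *
bot.servo_line([float(BIN[0]+.06),-.30,.25],velocity=.25)
pick((.641,.155),np.deg2rad(-6.5),"pics/w10.png")
```

```text
down [0.6409 0.155  0.1069] [0.9 0.7 1.4]
grip 0.048362630366509445 [-2.   0.2  5.4]
lift 0.047963276316550105 [-0.5  0.1 -3.5] 34.4083
```

View pics/w10.png

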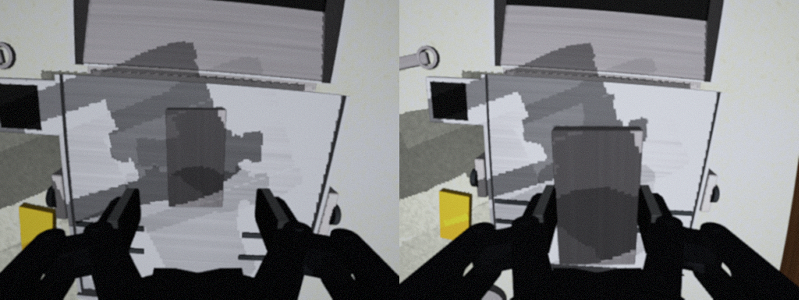

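Held square at 48 mm with no other contact. Placing it in the free half of the bin.

Run:
```python
from pick import *
place(-.06,"pics/w11.png")
s=best([.40,-.05,.35],BY,kinematics,get_obs()["joint_pos"]);bot.reach([.40,-.05,.35],list(s[2]))
save(vision.read_camera("top")["frame"],"pics/t11.png",None,1.5)
save(vision.read_camera("side")["frame"],"pics/s11.png",None,1.5)
print(get_obs()["time_s"])
```

```text
set 0.021 [-5.5  3.  23.4]
41.45
42.7833
```

View pics/t11.png

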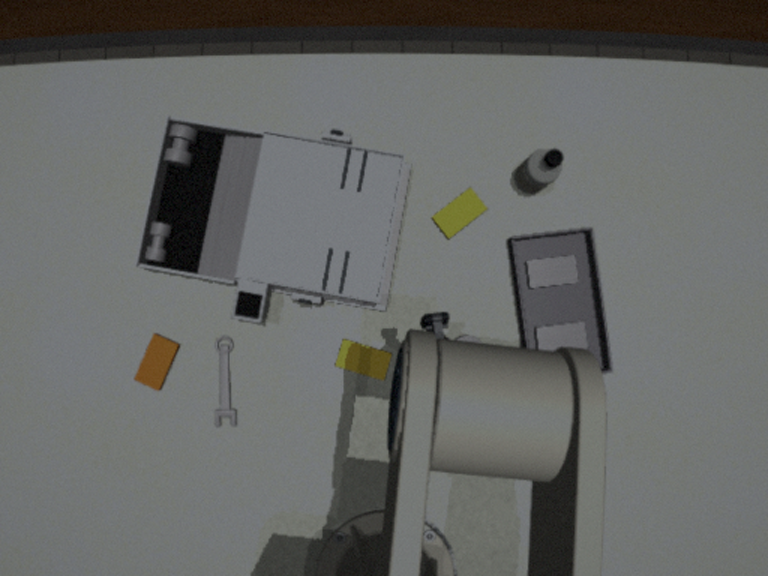

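View pics/s11.png

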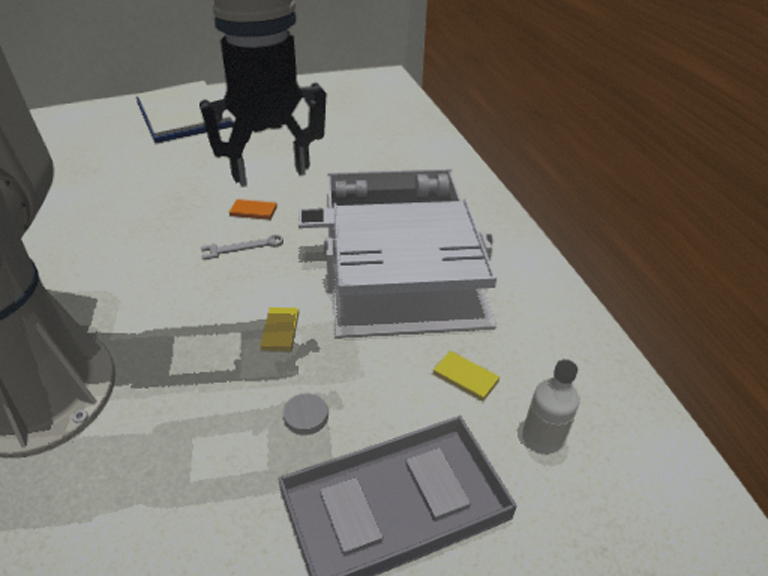

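The side view shows both plates flat in the bin at (351,515) and (437,482). Both bars are in the tray at (351,187) and (432,184). The board is level and the bottle, block, spanner and look-alikes are where they started. Handing in.

Run:
```python
from workcell import hand_in, get_obs
print(get_obs()["time_s"], hand_in())
```

```text
the job is handed in; nothing more can be done
42.7833 None
```

The job is done and handed in at 42.8 s of the 72 s allowed.

- **Tipping:** I pressed the tab in small steps with the gripper shut. The thick bar rolled off at about 0.36 rad and the thin one at about 0.42 rad. The board never went past about 0.42 rad, well short of the 0.60 end stop, and the force on the tab stayed around 15 N. The plates did not move on the board. The tilt figures come from the tool pose, and the measured board position could make them about 4% off.
- **Plates:** After letting the board come back level, I laid both plates in the grey bin. They were pressed lightly on to the bin floor at 19 N and 23 N before release.

The last top and side pictures show both bars in the tray, the board level and both plates flat and apart in the bin. The bottle, reference block, spanner and the yellow and orange look-alikes looked unmoved. I judged that by eye, and the arm hid part of the top view.

One check failed: a colour mask meant to outline the plates found nothing useful. I used corner points read from the enlarged pictures instead, and these agreed between the two cameras to about 2–3 mm.

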